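# Index the blank back one notch

## Robot

A 6-joint arm with a two-finger parallel gripper is mounted at the origin on the work surface. World frame = base frame: x ahead of the robot, y to its left, z up, the work surface at z = 0. Lengths are in m, angles in rad, forces in N, time in s.
With the tool pointing down it reaches from about 0.425 to 0.95 m from the base axis. Payload 3.5 kg.
Tool frame: the origin (TCP) lies at the very end of the fingers, on their centre line; the grasp point (between the pads) lies 19 mm behind it (grip_depth is the distance from the TCP to the grasp point, in m); z points along the fingers, y is the line along which they close (so a half turn about z gives the same grasp; the last joint's range is limited). The gripper opens to 85 mm and grips with 20 to 120 N. Pads are 22 mm wide; open, the fingers measure 114 mm over their backs; the gripper's body (76 mm by 85 mm) begins 54 mm behind the grasp point. The pads swing forward as they close: fully open they stand 13 mm farther back than shut.
Start: joints at [-1.337, 0.286, 1.577, -0, 1.279, -0.15], TCP at [0.253, -0.626, 0.204] pointing down, gripper open.
Joint ranges: [-2.77, 2.77], [-0.9, 2.22], [0.21, 2.48], [-1.53, 4.67], [0.24, 2.81], [-2.84, 2.84]. Speed limits (rad/s): [2.79, 2.79, 3.14, 3.14, 3.14, 3.14].

## Interface

Orientations are given as a unit quaternion [w, x, y, z].
In Python, from station import * gives the robot as it stands. The module is installed in compiled form; this text tells all that it offers.
- The arm moves only by the shell command python3 -m pendant 'ROWS' [OPENING] [FORCE]. ROWS is a JSON object of lists of equal length, an entry for each row: "dp": the shift along the world's x, y, z in cm, a list of three; "rotation": the turn, a rotation vector about the world's x, y, z in rad, a list of three. In form: {"dp": [[dx, dy, dz], ...], "rotation": [[wx, wy, wz], ...]}. A call has 1 to 20 rows; each row is the pose to reach, as a shift and turn from the pose commanded when the call began; what a row does not reach only later rows make up. A row lasts 1/10 s, in which the tool goes at most 50 mm and 8.59 degrees, less where a joint would pass 70% of its speed; a pose out of reach is approached as far as the arm can. A call with a gripper value outside its range is refused whole. OPENING is the finger opening in cm, from 0 to 8.54, set as the call begins (- or left out, the last holds). The fingers move at their own pace and stop on an object; FORCE is the grip in N (left out, the last holds). Time passes only in rows, so rows that repeat a pose let the fingers close. It gives the time, the measured TCP pose, the force, the opening and the grip force at its end, in the units of the state.
- observe(): the state, without advancing time (a new reading comes with each control period).
- snapshot(name): name is "scene" or "top" or "wrist"; returns (picture, depth): 400x640x3 uint8, red, green, blue; 400x640 float32, m along the optical axis (not along the pixel's ray), 0 where there is no reading.
- camera_model(name): a dict with "intrinsics" (3x3 intrinsics, pixels), "distortion" ([k1, k2, p1, p2, k3] as OpenCV has them; the pictures are not rectified), "world_to_cam" (4x4, takes a point from world to camera coordinates). Camera axes: x right, y down, z forward; pixel columns grow to the right and rows downward; lengths in m; the calibration is good to about 2 mm. A picture is of the moment at which its call begins: read the wrist's pose just before it. camera_model takes no time and is no camera call; for the wrist camera it gives the pose at the moment of the call.
- sign_off(): hands the job in; it is judged then, once.
The state is a dict: "time_s": time; "qpos": joint angles; "qvel": joint speeds; "effort": joint torques, N m; "tool_pos": TCP position; "orientation": TCP orientation; "contact_force": force on the tool from outside, world axes, zero at the start; "moment": the same for the moment, N m; "width": opening from 0.0 (shut) to 1.0 (fully open); "grasp_force": force on a finger pad.
Only numpy, scipy, OpenCV 4.12 (cv2) and the standard library are available. Lean on these libraries where they do the work, as an engineer would, in place of code of your own. Each camera call takes 0.05 s, during which the arm holds its last target. There are 200 camera calls.

## Task

The blank in the indexing head is one station too far: with a fingertip, tip the red ratchet pawl up off the toothed wheel and right over so that it stays off, push the star handle backward (top of the wheel towards the pawl's pivot), and tip the pawl down again to catch in the next tooth gap. Finish exactly one notch back, the pawl fully down and the wheel snug against it. Push gently, grip nothing, do not turn the wheel forward or past that notch, and leave the loose things alone.

Things in the scene. Friction and masses are not known exactly. Their poses are not given: they have to be found in the camera images.
- index_head: Blue indexing head bolted to the bench, 300 long, 250 high. Origin: bench top, under the spindle. +z up; +x along the level spindle to the index end (wheel, star handle, pawl), pointing away from the robot give or take the yaw; +y is the pawl pivot's side. Casting x -68 to 18, 96 wide, top 173 high; dark pawl bracket plate x 18 to 28, top within 13 of the pivot; chuck and blank at the -x end.
- wheel_hub (a point): Centre of the steel ratchet wheel, on the spindle axis, 125 above the bench, at x = 45 of the head. Wheel 14 thick, 12 saw teeth, tip radius 60, root radius 50. The star handle stands in front of it, centred at x = 92 of the head: four rods of diameter 10 at right angles, with black balls of diameter 24 whose centres are 95 from the axis.
- index_wheel (a joint): Turn of wheel, star handle, chuck and blank, rad. Positive = backward: top moves to the head's +y. One notch = 0.524. 0 = snug against the pawl in the starting notch; starts up to 0.06 short of it. Pawl down: blocked backward. Needs about 3 N at a star ball, stays where left. If the pawl is let down at 0.15 to 0.5, pushing on backward lets it slide into the gap and stops the wheel at 0.524.
- pawl (a joint): Turn of the red pawl about its pivot, rad: 0 = nose fully down in a tooth gap, positive = nose up, clear of the tooth tips above 0.2. Held by its weight alone (about 0.2 kg, no spring; under 1.5 N at its ball moves it): let go below about 0.9 it falls back on the wheel, above about 1.1 it falls over and rests on its stop pin at 1.48.
- pawl_pivot (a point): Centre of the pawl's fixed pivot: 66 above and 60 to the +y side of the wheel's centre, in the wheel's plane (x = 45 of the head); bolt head up to x = 57.
- star_knob (a point): Centre of the uppermost black ball of the star handle; turns with the wheel. At wheel joint 0 it is 88 above the spindle axis and 36 to its -y side; one notch backward brings it 94 above and 13 to the +y side. Push it slowly onto the stop (about 40 mm/s): wheel and pawl meet hard.
- pawl_ball (a point): Centre of the steel ball, diameter 20, at the end of the pawl's throw-over lever (steel rod, diameter 8), 50 from the pivot. Pawl down: it stands 45 above the pivot and 21 to its -y side; push it to +y to tip the pawl up and over. Pawl thrown over: 25 above the pivot and 43 to its +y side.
- pawl_nose (a point): Centre of the pawl's rounded nose (radius 3), 58 from the pivot, at the end of the red arm (14 thick along x, 12 high). Pawl down: 57 to the -y side of the pivot, 12 below it. Thrown over: the arm stands up, nose 56 above the pivot and 17 to its -y side, an open V of 75 deg between arm and lever; push the upper arm to -y to tip the pawl down.
- spray_can: Bystander: spray can, diameter 52, 165 high; origin at the centre of its underside.
- finished_part: Bystander: stepped aluminium block 85 x 50, 52 high; origin at the centre of its underside.
- chuck_key: Bystander: T-shaped chuck key lying flat, 105 long, bar 102 across; origin on the bench under the middle of its shank.

How it is judged:
On the way, in this order (a step that is already met when the one before it is completed fails the run):
1. the pawl has been thrown over and stays off, the wheel still in its starting notch (value of joint pawl above 1.2 rad and value of joint index_wheel below 0.1 rad), for 0.2 s.
2. with the pawl off, the wheel has been pushed backward (value of joint pawl above 1 rad and value of joint index_wheel above 0.15 rad), for 0.1 s.
At the end, for the whole second after the job is handed in: The pawl is fully down in the next tooth gap (joint below 0.05 rad), the wheel rests one notch back, snug against it (0.47 to 0.56 rad), and the bystanders have moved less than 15 mm (value of joint pawl below 0.05 rad and value of joint index_wheel between 0.47 and 0.56 rad and velocity of joint index_wheel between -0.05 and 0.05 rad/s and distance of each of spray_can, finished_part, chuck_key from where it was at the start of the episode below 0.015 m); the robot touches nothing.
It fails at once if the wheel runs past the next notch (more than 0.75 rad backward) (value of joint index_wheel above 0.75 rad).
It fails at once if the wheel is turned forward (more than 0.2 rad) (value of joint index_wheel below -0.2 rad).
It fails at once if the pawl is gripped or forced (over 30 N) (contact force between any of the fingers, the arm and pawl above 30 N).
It fails at once if the star handle or wheel is gripped or forced (over 35 N) (contact force between any of the fingers, the arm and index_wheel above 35 N).
It fails at once if a bystander is moved or lifted (distance of any of spray_can, finished_part, chuck_key from where it was at the start of the episode above 0.03 m).
It also fails if it takes over 61 s, if anything falls off the work surface, if the arm or the gripper's body presses on something with over 40 N, if the wrist force passes 120 N, or if a joint passes its speed limit or range.

## Working session

There is one attempt and no reset: what is moved stays moved. The work goes in short steps, Python scripts to look and compute and a shell command to move; the robot and the scene stay as the last step left them, time stands still between calls to the robot, and variables do not carry over. Pictures are saved under pics/ and viewed, at most 12 in all, crops included, and the job is handed in when it is done.

```bash
mkdir -p pics
cat > h.py <<'E'
import numpy as np, cv2
from station import *
def px2ray(name,uv,cm=None):
    cm=cm or camera_model(name); K=np.array(cm["intrinsics"]);D=np.array(cm["distortion"]);T=np.array(cm["world_to_cam"])
    n=cv2.undistortPoints(np.array(uv,float).reshape(-1,1,2),K,D).reshape(-1,2)
    R=T[:3,:3];o=-R.T@T[:3,3]
    return o,np.c_[n,np.ones(len(n))]@R   # unit depth rays
def pt(name,uv,depth,cm=None):
    o,d=px2ray(name,[uv],cm); return o+d[0]*depth
def cloud(name,depth,cm=None):
    v,u=np.mgrid[0:400,0:640]
    o,d=px2ray(name,np.c_[u.ravel(),v.ravel()],cm)
    return (o+d*depth.reshape(-1,1)).reshape(400,640,3)
def proj(name,P,cm=None):
    cm=cm or camera_model(name);T=np.array(cm["world_to_cam"])
    return cv2.projectPoints(np.array(P,float).reshape(-1,1,3),cv2.Rodrigues(T[:3,:3])[0],T[:3,3],np.array(cm["intrinsics"]),np.array(cm["distortion"]))[0].reshape(-1,2)
E
python3 - <<'E'
from h import *
s=observe();print(s)
for n in("scene","top"):
    im,d=snapshot(n);cv2.imwrite(f"pics/{n}0.png",im[:,:,::-1]);np.save(f"{n}0.npy",d)
    o,_=px2ray(n,[[320,200]]);print(n,o,_)
E
```

```text
{'time_s': 0.0, 'qpos': array([-1.33698998e+00,  2.87208983e-01,  1.57818084e+00, -2.32718989e-05,
        1.27860072e+00, -1.49979560e-01]), 'qvel': array([-1.22013589e-03, -9.49873427e-05,  8.63147728e-04,  1.76833255e-04,
       -5.60334778e-04,  1.09524547e-03]), 'effort': array([ 9.83092141e-04, -4.05975330e+01, -2.92627591e+01, -6.82951236e-05,
        5.71083860e-03, -1.37442633e-06]), 'tool_pos': array([ 0.2526072 , -0.62516875,  0.2024163 ]), 'orientation': array([-1.19742365e-03,  9.81643628e-01,  1.90720609e-01, -6.13660061e-05]), 'contact_force': array([ 0.15135041, -0.68380811, -0.60883201]), 'moment': array([-0.05358008,  0.03102843, -0.00514289]), 'grasp_force': 0.0, 'width': 0.9998525027697404}
scene [ 1.47687604 -0.63378961  0.93613337] [[-0.6496441   0.49200611 -0.57957727]]
top [0.44708779 0.01244739 1.15229749] [[ 0.15107462 -0.02218072 -0.98833965]]
```

View pics/scene0.png

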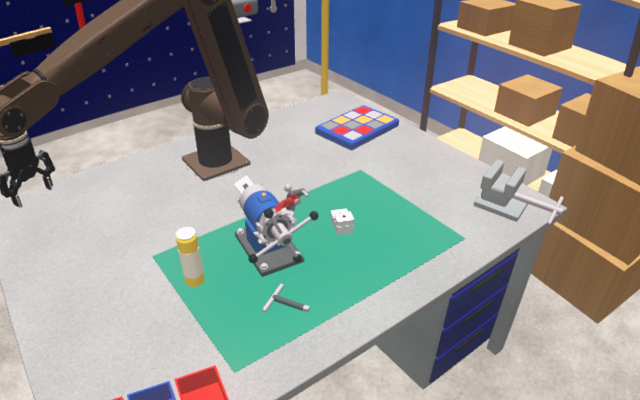

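View pics/top0.png

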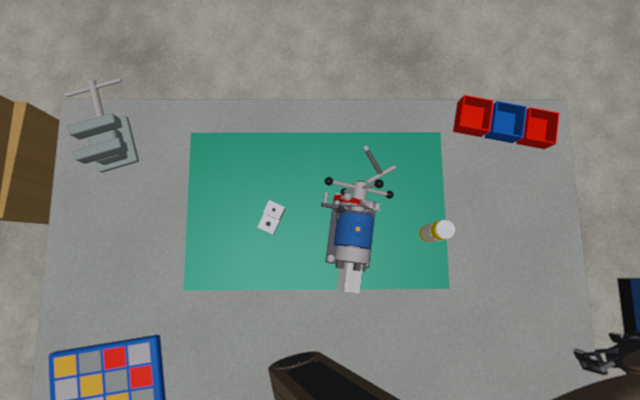

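The head stands at about (358,220) in top and (270,225) in scene, with its index end away from the robot and the pawl lever on the left in top (+y). The can is at (437,231), the block at (270,218) and the key at (375,163). Next I'll take the positions from colour masks and depth.

Run:
```python
from h import *
for n,box in(("top",(315,140,405,300)),("scene",(225,165,330,275))):
    im=cv2.imread(f"pics/{n}0.png");d=np.load(f"{n}0.npy");C=cloud(n,d)
    hsv=cv2.cvtColor(im,cv2.COLOR_BGR2HSV).astype(int);x0,y0,x1,y1=box
    B=np.zeros(d.shape,bool);B[y0:y1,x0:x1]=1
    H,S,V=hsv[...,0],hsv[...,1],hsv[...,2]
    ms={"black":(V<60)&(C[...,2]>.05),"red":((H<8)|(H>172))&(S>130)&(V>60),"blue":(H>100)&(H<125)&(S>120)}
    for k,m in ms.items():
        m=(m&B&(d>0)).astype(np.uint8);nn,l,st,ce=cv2.connectedComponentsWithStats(m)
        for i in range(1,nn):
            if st[i,4]>=12: print(n,k,st[i],ce[i].round(1),np.median(C[l==i],0).round(4),C[l==i].min(0).round(3),C[l==i].max(0).round(3))
    c=im[y0:y1,x0:x1];cv2.imwrite(f"pics/{n}c.png",cv2.resize(c,None,fx=3.6 if n=="top" else 5,fy=3.6 if n=="top" else 5,interpolation=cv2.INTER_CUBIC))
a=cv2.imread("pics/topc.png");b=cv2.imread("pics/scenec.png");h=550
cv2.imwrite("pics/both.png",np.hstack([cv2.resize(i,(int(i.shape[1]*h/i.shape[0]*.95),h)) for i in(a[:430],b)])[:, :800] if 0 else np.hstack([cv2.resize(a[:430],(270,358)),cv2.resize(b,(525,550))[:358]]) if 0 else b)
```

```text
top black [325 178   8   7  44] [328.4 180.9] [ 0.647  -0.0309  0.1705] [ 0.639 -0.041  0.166] [ 0.656 -0.023  0.175]
top black [375 180   8   8  51] [378.5 183.3] [ 0.6309 -0.1528  0.2217] [ 0.622 -0.162  0.216] [ 0.64  -0.145  0.225]
top black [386 191   7   7  33] [389.3 194.3] [ 0.6222 -0.2041  0.0981] [ 0.616 -0.212  0.093] [ 0.633 -0.196  0.105]
top black [335 206  11   7  46] [339.7 209.2] [ 0.5721 -0.0593  0.1751] [ 0.57  -0.076  0.119] [ 0.578 -0.047  0.206]
top red [334 194  27  11 110] [346.6 199.3] [ 0.5934 -0.0731  0.198 ] [ 0.585 -0.112  0.042] [ 0.634 -0.044  0.219]
top blue [ 334  212   40   37 1165] [353.9 229.5] [ 0.5209 -0.0951  0.1659] [ 0.474 -0.15   0.042] [ 0.57  -0.051  0.181]
scene black [265 212   8   5  22] [268.1 214.5] [ 0.6445 -0.1596  0.2164] [ 0.635 -0.165  0.211] [ 0.65  -0.149  0.22 ]
scene black [311 214   6   5  12] [313.5 216.3] [ 0.6623 -0.0363  0.1652] [ 0.652 -0.042  0.159] [ 0.664 -0.031  0.173]
scene black [249 256   8   7  29] [252.9 259.4] [ 0.6375 -0.2081  0.0929] [ 0.627 -0.215  0.083] [ 0.642 -0.199  0.1  ]
scene red [275 194  24  18 153] [286.3 202.3] [ 0.6037 -0.0783  0.1936] [ 0.552 -0.111  0.16 ] [ 0.612 -0.038  0.216]
scene blue [244 191  34  61 880] [256.5 214.2] [ 0.5285 -0.1367  0.1546] [ 0.373 -0.155 -0.001] [ 0.569 -0.065  0.178]
scene blue [268 246  15   6  32] [275.4 247.8] [ 0.5669 -0.099   0.0261] [ 0.563 -0.123  0.021] [ 0.571 -0.08   0.034]
```

View pics/both.png

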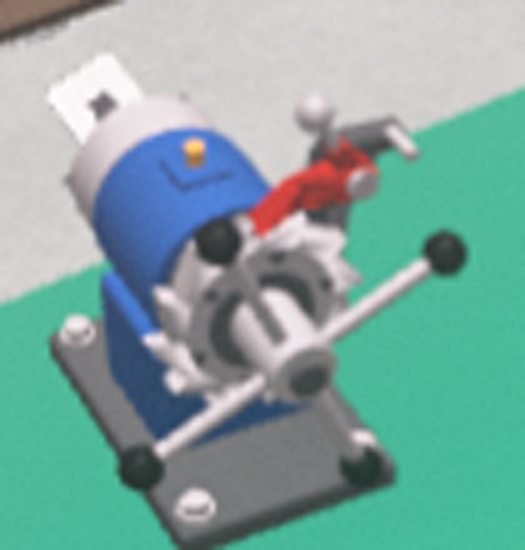

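The scene crop shows the star's top ball at (268,213), the right ball at (313.5,216), the left ball at (253,258), and the pawl's steel ball at (288,187). The red pawl lies down on the wheel. I'll triangulate the balls and fit the head frame.

```bash
cat >> h.py <<'E'
def tri(a,b):
    (o1,d1),(o2,d2)=px2ray("top",[a]),px2ray("scene",[b]);d1,d2=d1[0],d2[0]
    s=np.linalg.lstsq(np.c_[d1,-d2],o2-o1,rcond=None)[0]
    p,q=o1+s[0]*d1,o2+s[1]*d2
    return (p+q)/2,np.linalg.norm(p-q)
E
python3 - <<'E'
from h import *
P={}
for k,a,b in(("R",(328.4,180.9),(313.5,216.3)),("U",(378.5,183.3),(268.1,214.5)),("L",(389.3,194.3),(252.9,259.4))):
    P[k],e=tri(a,b);print(k,P[k].round(4),e.round(4))
c=(P["R"]+P["L"])/2;print("hubc",c)
n=np.cross(P["R"]-P["L"],P["U"]-c);n/=np.linalg.norm(n);n*=np.sign(n[0]);print("normal",n)
ly=P["R"]-P["L"];yaw1=np.arctan2(-ly[0],ly[1]);print("yaw from balls",yaw1,np.arctan2(n[1],n[0]),"len",np.linalg.norm(ly),np.linalg.norm(P["U"]-c))
yaw=yaw1
X=np.array([np.cos(yaw),np.sin(yaw),0]);Y=np.array([-X[1],X[0],0]);Z=np.array([0,0,1])
u=P["U"]-c;print("star angle: y",u@Y,"z",u@Z,"joint",np.arctan2(u@Y,u@Z)-np.arctan2(-.036,.088))
hub=c-X*.047;piv=hub+.06*Y+.066*Z
print("hub",hub,"piv",piv)
for nm,p in(("pawlball",piv-.021*Y+.045*Z),("piv",piv),("nose",piv-.057*Y-.012*Z)):
    print(nm,p.round(4),proj("top",p),proj("scene",p))
E
python3 -c "
import cv2;a=cv2.imread('pics/top0.png')[150:260,300:410];cv2.imwrite('pics/tc.png',cv2.resize(a,(550,550),interpolation=2))"
```

```text
R [ 0.6511 -0.0311  0.1572] 0.0032
U [ 0.6338 -0.1547  0.2084] 0.0026
L [ 0.627  -0.2056  0.0842] 0.0045
hubc [ 0.63902631 -0.11836579  0.12069576]
normal [ 0.99049888 -0.1375095   0.00176226]
yaw from balls -0.13721621576630624 -0.1379468022770641 len 0.1906614194076998 0.09504515007470377
star angle: y -0.03670649492735356 z 0.0876708669245195 joint -0.008191106482595412
hub [ 0.59246808 -0.11193684  0.12069576] piv [ 0.60067524 -0.05250081  0.18669576]
pawlball [ 0.5978 -0.0733  0.2317] [[346.7329546  195.82722301]] [[286.81691816 188.63411969]]
piv [ 0.6007 -0.0525  0.1867] [[336.96562428 197.6069339 ]] [[294.69065733 200.82247039]]
nose [ 0.5929 -0.109   0.1747] [[358.59948378 201.23914115]] [[274.95079864 210.83859062]]
```

View pics/tc.png

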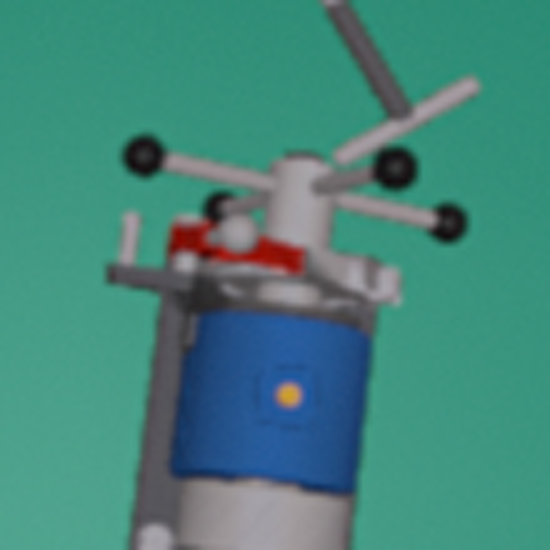

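Both views agree, with pawl ball (347.6,196.6) in top against a predicted (346.7,195.8). The head yaw is -0.137, the pivot is near (0.601,-0.053,0.190) and the wheel is at about 0. Next I'll shut the fingers and go above.

```bash
python3 -m pendant '{"dp":[[0,0,5],[2,3,10],[5,7,14],[8,11,14],[11,15,14],[14,19,14],[17,23.5,14],[20,28,14],[23,33,14],[26,38,14],[29,43,14],[32,47,14],[33.9,51.2,14],[33.9,51.2,14],[33.9,51.2,14]],"rotation":[[0,0,0.1],[0,0,0.2],[0,0,0.3],[0,0,0.4],[0,0,0.5],[0,0,0.6],[0,0,0.7],[0,0,0.8],[0,0,0.9],[0,0,1.0],[0,0,1.05],[0,0,1.05],[0,0,1.05],[0,0,1.05],[0,0,1.05]]}' 0 20
python3 - <<'E'
from h import *
cm=camera_model("wrist");im,d=snapshot("wrist");np.save("w1.npy",d)
cv2.imwrite("pics/w1.png",im[:,:,::-1])
piv=np.array([.6007,-.0525,.19]);Y=np.array([.137,.9906,0]);X=np.array([.9906,-.137,0]);Z=np.array([0,0,1])
for p in(piv-.021*Y+.045*Z,piv,piv-.06*Y+X*.047-.066*Z-.036*Y+.088*Z): print(proj("wrist",p,cm))
s=observe();print(s["tool_pos"],s["orientation"],s["contact_force"])
E
```

```text
time_s: 1.6
tool_pos: [0.5933, -0.1085, 0.3429]
orientation: [-0.001, 0.752, 0.66, 0.001]
contact_force: [0.0, -1.0, 0.6]
width: 0.002
grasp_force: 0.0
[[327.60379049 136.79960903]]
[[327.82610074 107.10665053]]
[[380.11647323 219.74612005]]
[ 0.59241636 -0.11097908  0.34288627] [-7.09261330e-04  7.52198945e-01  6.58935586e-01 -3.70413934e-04] [0.32124252 0.52828919 0.80340727]
```

View pics/w1.png

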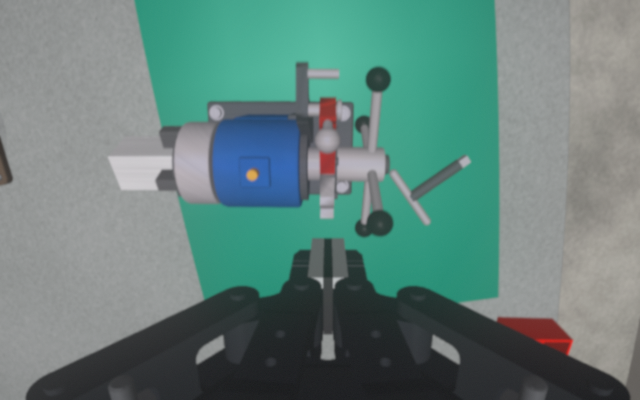

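The wrist view shows the pawl ball at (327,140) and the star's top ball at (379,222), within 3 px of prediction. The shut fingertips end at (327,240), in line with the pawl. I'll descend and approach the ball.

```bash
python3 -m pendant '{"dp":[[0,0,-3],[0,0,-6],[0,0,-9],[0,0,-11.4],[0,0,-11.4],[0,0,-11.4],[0,0,-11.4]],"rotation":[[0,0,0],[0,0,0],[0,0,0],[0,0,0],[0,0,0],[0,0,0],[0,0,0]]}'
python3 -m pendant '{"dp":[[0.1,0.4,0],[0.1,0.8,0],[0.2,1.2,0],[0.2,1.6,0],[0.3,2.0,0],[0.3,2.4,0],[0.4,2.8,0],[0.4,2.8,0]],"rotation":[[0,0,0],[0,0,0],[0,0,0],[0,0,0],[0,0,0],[0,0,0],[0,0,0],[0,0,0]]}'
cat > look.py <<'E'
from h import *
import sys
im,d=snapshot("scene");c=im[150:250,230:330,::-1];cv2.imwrite(f"pics/{sys.argv[1]}.png",cv2.resize(c,None,fx=5,fy=5,interpolation=2))
E
python3 look.py s1
```

```text
time_s: 2.35
tool_pos: [0.5926, -0.1149, 0.2321]
orientation: [0.002, 0.754, 0.657, 0.001]
contact_force: [0.6, 0.6, 0.3]
width: -0.0
grasp_force: 0.0
time_s: 3.15
tool_pos: [0.5959, -0.0853, 0.2298]
orientation: [-0.0, 0.754, 0.657, 0.0]
contact_force: [0.5, -0.2, -0.1]
width: 0.005
grasp_force: 0.0
```

View pics/s1.png

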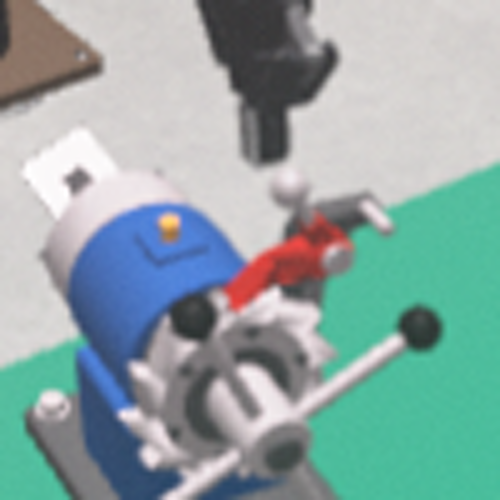

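Run:
```python
from h import *
s=observe();t=s["tool_pos"];print(t,s["contact_force"])
for p in(t,[.5978,-.0733,.235]):print((proj("scene",p)-[230,150])*5)
for z in (.225,.23,.235,.24,.245):print(z,(proj("scene",[t[0],t[1],z])-[230,150])*5)
```

```text
[ 0.59580997 -0.08556208  0.22975709] [-0.41432511  0.15952527  0.43144319]
[[261.78075711 202.72207656]]
[[283.86628841 187.7381647 ]]
0.225 [[262.14824354 210.50801649]]
0.23 [[261.76196463 202.32359897]]
0.235 [[261.37453921 194.10160715]]
0.24 [[260.98596785 185.84186566]]
0.245 [[260.59625127 177.54419909]]
```

Run:
```python
from h import *
im,d=snapshot("scene");C=cloud("scene",d)
for v in range(178,194):print(v,[(tuple(C[v,u].round(3)),im[v,u].sum()) for u in (280,283)])
im,d=snapshot("top");C=cloud("top",d)
m=(abs(C[...,0]-.596)<.03)&(abs(C[...,1]+.08)<.04)&(C[...,2]>.2)&(C[...,2]<.3)
print(m.sum(),np.c_[np.argwhere(m),C[m].round(3),im[m].sum(1)][:25])
```

```text
178 [((np.float64(0.603), np.float64(-0.095), np.float64(0.275)), np.uint64(368)), ((np.float64(0.611), np.float64(-0.091), np.float64(0.277)), np.uint64(171))]
179 [((np.float64(0.606), np.float64(-0.097), np.float64(0.274)), np.uint64(363)), ((np.float64(0.608), np.float64(-0.09), np.float64(0.272)), np.uint64(183))]
180 [((np.float64(0.603), np.float64(-0.095), np.float64(0.269)), np.uint64(359)), ((np.float64(0.609), np.float64(-0.09), np.float64(0.27)), np.uint64(173))]
181 [((np.float64(0.604), np.float64(-0.096), np.float64(0.267)), np.uint64(376)), ((np.float64(0.612), np.float64(-0.093), np.float64(0.27)), np.uint64(179))]
182 [((np.float64(0.602), np.float64(-0.095), np.float64(0.263)), np.uint64(421)), ((np.float64(0.608), np.float64(-0.09), np.float64(0.264)), np.uint64(300))]
183 [((np.float64(0.601), np.float64(-0.094), np.float64(0.258)), np.uint64(512)), ((np.float64(0.602), np.float64(-0.086), np.float64(0.256)), np.uint64(522))]
184 [((np.float64(0.27), np.float64(0.109), np.float64(-0.001)), np.uint64(616)), ((np.float64(0.277), np.float64(0.117), np.float64(-0.001
[... 2335 characters left out ...]
1e+02]
 [ 1.96e+02  3.40e+02  6.00e-01 -5.80e-02  2.13e-01  2.09e+02]
 [ 1.96e+02  3.41e+02  6.00e-01 -6.10e-02  2.14e-01  2.88e+02]
 [ 1.96e+02  3.42e+02  5.99e-01 -6.30e-02  2.20e-01  3.30e+02]
 [ 1.96e+02  3.43e+02  5.98e-01 -6.50e-02  2.25e-01  3.56e+02]
 [ 1.96e+02  3.44e+02  5.96e-01 -6.60e-02  2.41e-01  4.06e+02]
 [ 1.96e+02  3.45e+02  5.96e-01 -6.80e-02  2.41e-01  4.21e+02]
 [ 1.96e+02  3.46e+02  5.95e-01 -7.00e-02  2.46e-01  3.27e+02]
 [ 1.97e+02  3.37e+02  6.00e-01 -5.20e-02  2.02e-01  1.90e+02]
 [ 1.97e+02  3.38e+02  5.99e-01 -5.40e-02  2.07e-01  1.49e+02]
 [ 1.97e+02  3.39e+02  5.99e-01 -5.60e-02  2.08e-01  1.71e+02]
 [ 1.97e+02  3.40e+02  5.98e-01 -5.80e-02  2.13e-01  2.34e+02]]
```

Run:
```python
from h import *
cm=camera_model("wrist");im,d=snapshot("wrist");C=cloud("wrist",d,cm);t=observe()["tool_pos"]
print(t,proj("wrist",t,cm))
for u in (312,320,327,335,343):
  print(u,[(v,tuple((C[v,u]-t).round(3))) for v in (236,240,244,250,260,270)])
```

```text
[ 0.59577599 -0.08596574  0.22979929] [[327.62090534 231.46451738]]
312 [(236, (np.float64(-0.018), np.float64(-0.039), np.float64(-0.094))), (240, (np.float64(-0.005), np.float64(0.01), np.float64(0.033))), (244, (np.float64(-0.005), np.float64(0.01), np.float64(0.037))), (250, (np.float64(-0.005), np.float64(0.01), np.float64(0.044))), (260, (np.float64(-0.004), np.float64(0.01), np.float64(0.052))), (270, (np.float64(-0.004), np.float64(0.01), np.float64(0.06)))]
320 [(236, (np.float64(-0.008), np.float64(-0.021), np.float64(-0.047))), (240, (np.float64(-0.002), np.float64(0.01), np.float64(0.034))), (244, (np.float64(-0.002), np.float64(0.01), np.float64(0.037))), (250, (np.float64(-0.002), np.float64(0.01), np.float64(0.043))), (260, (np.float64(-0.001), np.float64(0.01), np.float64(0.053))), (270, (np.float64(-0.001), np.float64(0.009), np.float64(0.059)))]
327 [(236, (np.float64(-0.003), np.float64(-0.021), np.float64(-0.046))), (240, (np.float64(0.001), np.float64(0.01), np.float64(0.035))), (244, (np.float64(0.001), np.float64(0.009), np.float64(0.037))), (250, (np.float64(0
[... 283 characters left out ...]
at64(0.009), np.float64(0.033))), (244, (np.float64(0.004), np.float64(0.008), np.float64(0.036))), (250, (np.float64(0.004), np.float64(0.009), np.float64(0.044))), (260, (np.float64(0.004), np.float64(0.009), np.float64(0.052))), (270, (np.float64(0.004), np.float64(0.009), np.float64(0.059)))]
343 [(236, (np.float64(0.006), np.float64(-0.041), np.float64(-0.092))), (240, (np.float64(0.007), np.float64(0.009), np.float64(0.034))), (244, (np.float64(0.007), np.float64(0.009), np.float64(0.038))), (250, (np.float64(0.007), np.float64(0.009), np.float64(0.044))), (260, (np.float64(0.007), np.float64(0.008), np.float64(0.051))), (270, (np.float64(0.006), np.float64(0.008), np.float64(0.058)))]
```

Both cameras show the real fingertip about 26 mm above the reported TCP. I'll back off, go lower by that much, then push the ball over.

```bash
python3 -m pendant '{"dp":[[-0.1,-0.9,0],[-0.2,-1.8,0],[-0.2,-1.8,-1],[-0.2,-1.8,-2],[-0.2,-1.8,-2.7],[-0.2,-1.8,-2.7],[-0.2,-1.8,-2.7]],"rotation":[[0,0,0],[0,0,0],[0,0,0],[0,0,0],[0,0,0],[0,0,0],[0,0,0]]}'
python3 -m pendant '{"dp":[[0.05,0.4,0],[0.1,0.8,0],[0.15,1.2,0],[0.2,1.6,0],[0.3,2.0,0],[0.3,2.4,0],[0.4,2.8,0],[0.4,3.2,0],[0.5,3.6,0],[0.5,3.6,0]],"rotation":[[0,0,0],[0,0,0],[0,0,0],[0,0,0],[0,0,0],[0,0,0],[0,0,0],[0,0,0],[0,0,0],[0,0,0]]}'
python3 look.py s2
```

```text
time_s: 4.05
tool_pos: [0.5936, -0.1036, 0.2022]
orientation: [-0.0, 0.754, 0.657, -0.0]
contact_force: [0.0, 0.3, -0.3]
width: -0.004
grasp_force: 0.0
time_s: 5.05
tool_pos: [0.5987, -0.0671, 0.2025]
orientation: [-0.0, 0.754, 0.657, 0.0]
contact_force: [-1.3, -0.5, 0.1]
width: -0.001
grasp_force: 0.1
```

View pics/s2.png

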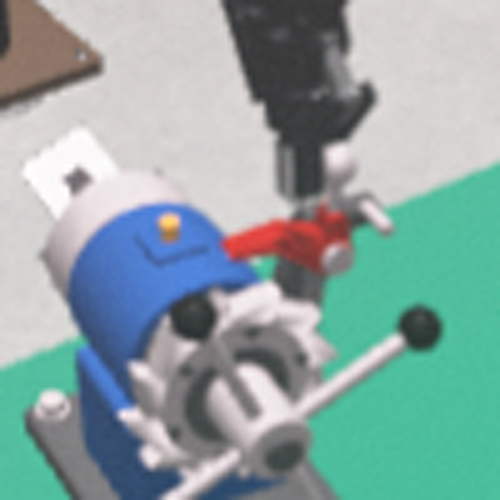

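The finger is pushing the pawl ball, now at about (340,160), and the pawl is lifting. I'll continue.

```bash
python3 -m pendant '{"dp":[[0.05,0.4,0],[0.1,0.8,0],[0.15,1.2,0],[0.2,1.6,0],[0.3,2.0,0],[0.3,2.4,0],[0.4,2.8,0],[0.4,3.1,0],[0.4,3.1,0],[0.4,3.1,0],[0.4,3.1,2],[0.4,3.1,5],[0.4,3.1,8],[0.4,3.1,8],[0.4,3.1,8]],"rotation":[[0,0,0],[0,0,0],[0,0,0],[0,0,0],[0,0,0],[0,0,0],[0,0,0],[0,0,0],[0,0,0],[0,0,0],[0,0,0],[0,0,0],[0,0,0],[0,0,0],[0,0,0]]}'
python3 look.py s3
```

```text
time_s: 6.6
tool_pos: [0.6031, -0.0371, 0.2836]
orientation: [0.001, 0.754, 0.657, 0.001]
contact_force: [0.4, -0.1, -0.3]
width: -0.001
grasp_force: 0.0
```

View pics/s3.png

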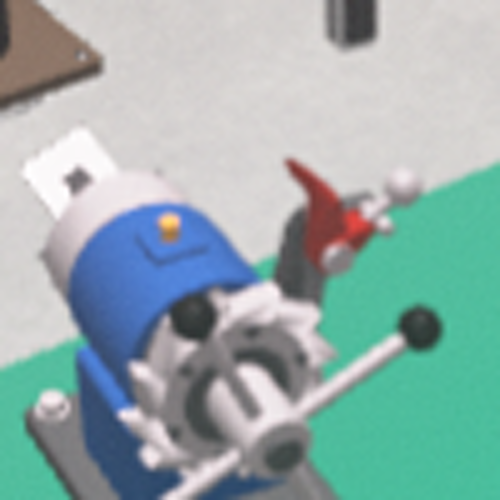

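The pawl is thrown over, with its arm upright at (315,205) and its ball at (403,187). The wheel is unmoved. Now to the -y side of the star's top ball.

```bash
python3 -m pendant '{"dp":[[0.4,-3,1],[0.9,-6,1],[1.3,-9,1],[1.7,-12,1],[2.1,-15,1],[2.4,-16.5,1],[2.4,-16.5,-2],[2.4,-16.5,-5],[2.4,-16.5,-8],[2.4,-16.5,-10.1],[2.4,-16.5,-10.1],[2.4,-16.5,-10.1]],"rotation":[[0,0,0],[0,0,0],[0,0,0],[0,0,0],[0,0,0],[0,0,0],[0,0,0],[0,0,0],[0,0,0],[0,0,0],[0,0,0],[0,0,0]]}'
python3 -m pendant '{"dp":[[0.05,0.4,0],[0.1,0.8,0],[0.15,1.2,0],[0.2,1.6,0],[0.3,2.0,0],[0.3,2.4,0],[0.4,2.8,0],[0.45,3.2,0],[0.5,3.6,0],[0.5,3.6,0]],"rotation":[[0,0,0],[0,0,0],[0,0,0],[0,0,0],[0,0,0],[0,0,0],[0,0,0],[0,0,0],[0,0,0],[0,0,0]]}'
cat > star.py <<'E'
from h import *
im,d=snapshot("scene");C=cloud("scene",d)
m=((cv2.cvtColor(im,cv2.COLOR_RGB2HSV)[...,2]<60)&(C[...,2]>.03)&(C[...,2]<.24)&(abs(C[...,0]-.64)<.04)).astype(np.uint8)
m[:,:240]=0;m[:,335:]=0
X=np.array([.9906,-.137,0]);Y=np.array([.137,.9906,0]);c=np.array([.639,-.1184,.1245])
n,l,st,ce=cv2.connectedComponentsWithStats(m)
for i in range(1,n):
    if st[i,4]>8:
        o,r=px2ray("scene",[ce[i]]);s=((c-o)@X)/(r[0]@X);q=o+s*r[0]-c;y,z=q@Y,q[2];a=np.arctan2(y,z)
        print(st[i,4],ce[i].round(1),"y,z",y.round(4),z.round(4),"joint mod 90deg",((a+.3884+.6)%(np.pi/2)-.6).round(3))
E
python3 star.py
```

```text
time_s: 7.85
tool_pos: [0.6265, -0.2013, 0.181]
orientation: [-0.001, 0.754, 0.657, -0.0]
contact_force: [0.2, -1.2, 1.3]
width: 0.0
grasp_force: 0.0
time_s: 8.85
tool_pos: [0.6323, -0.1658, 0.1825]
orientation: [0.001, 0.754, 0.657, 0.001]
contact_force: [-0.6, -2.9, 1.1]
width: 0.0
grasp_force: 1.5
30 [272.7 211.7] y,z -0.0227 0.0875 joint mod 90deg 0.134
12 [264.2 212.2] y,z -0.0451 0.0938 joint mod 90deg -0.059
10 [314.4 220. ] y,z 0.0925 0.0192 joint mod 90deg 0.184
25 [251. 257.] y,z -0.0901 -0.0313 joint mod 90deg 0.054
20 [293.3 261.6] y,z 0.0275 -0.0984 joint mod 90deg 0.116
```

Contact made and the wheel is at about 0.12. I'll push 2 cm more, to about 0.33, then retreat.

```bash
python3 -m pendant '{"dp":[[0.05,0.4,0],[0.1,0.8,0],[0.15,1.2,0],[0.2,1.6,0],[0.3,2.0,0],[0.3,2.0,0],[0.3,2.0,0],[0.2,1.2,0],[0.1,0.4,0],[0,-0.5,0],[0,-1,0]],"rotation":[[0,0,0],[0,0,0],[0,0,0],[0,0,0],[0,0,0],[0,0,0],[0,0,0],[0,0,0],[0,0,0],[0,0,0],[0,0,0]]}'
python3 star.py
```

```text
time_s: 10.0
tool_pos: [0.6315, -0.1771, 0.1816]
orientation: [-0.0, 0.754, 0.657, -0.0]
contact_force: [-0.6, -0.2, 0.0]
width: 0.002
grasp_force: 0.0
31 [280.3 208.2] y,z -0.0022 0.0909 joint mod 90deg 0.364
10 [259.7 213.4] y,z -0.0567 0.0946 joint mod 90deg -0.152
30 [249.1 250.5] y,z -0.0932 -0.0083 joint mod 90deg 0.299
18 [286.4 264.4] y,z 0.0069 -0.0995 joint mod 90deg 0.319
```

The wheel is at about 0.33 with the pawl off. Now I'll put the fingertip into the pawl's V.

```bash
python3 -m pendant '{"dp":[[0,0,4],[0,0,8],[-0.5,2,10.5],[-1.2,6,10.5],[-2,10,10.5],[-2.9,14,10.5],[-2.9,14,10.5],[-2.9,14,7],[-2.9,14,4],[-2.9,14,1.3],[-2.9,14,1.3],[-2.9,14,1.3]],"rotation":[[0,0,0],[0,0,0],[0,0,0],[0,0,0],[0,0,0],[0,0,0],[0,0,0],[0,0,0],[0,0,0],[0,0,0],[0,0,0],[0,0,0]]}'
python3 look.py s4
```

```text
time_s: 11.25
tool_pos: [0.6029, -0.0365, 0.1949]
orientation: [-0.0, 0.754, 0.657, -0.0]
contact_force: [0.3, -0.2, 1.3]
width: 0.001
grasp_force: 0.0
```

View pics/s4.png

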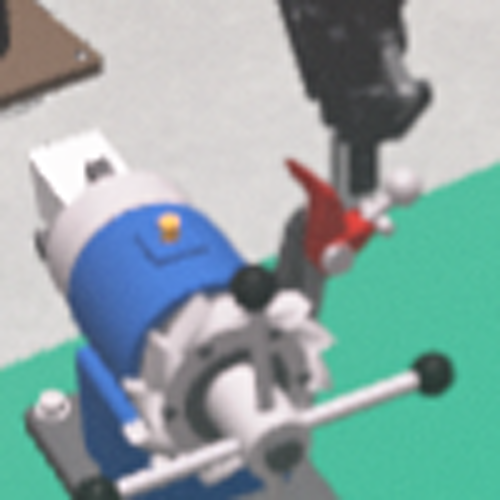

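The finger stands in the V between the arm (315,205) and the ball (403,187). I'll push to -y, then lift out.

```bash
python3 -m pendant '{"dp":[[-0.05,-0.4,0],[-0.1,-0.8,0],[-0.15,-1.2,0],[-0.2,-1.6,0],[-0.3,-2.0,0],[-0.3,-2.4,0],[-0.4,-2.8,0],[-0.4,-3.2,0],[-0.5,-3.6,0],[-0.5,-4.0,0],[-0.55,-4.2,0],[-0.55,-4.2,0],[-0.55,-4.2,2],[-0.55,-4.2,5],[-0.55,-4.2,9],[-0.55,-4.2,9],[-0.55,-4.2,9]],"rotation":[[0,0,0],[0,0,0],[0,0,0],[0,0,0],[0,0,0],[0,0,0],[0,0,0],[0,0,0],[0,0,0],[0,0,0],[0,0,0],[0,0,0],[0,0,0],[0,0,0],[0,0,0],[0,0,0],[0,0,0]]}'
python3 star.py
python3 look.py s5
```

```text
time_s: 13.0
tool_pos: [0.5979, -0.0778, 0.2865]
orientation: [0.001, 0.754, 0.657, 0.001]
contact_force: [-0.8, -0.4, -0.1]
width: 0.002
grasp_force: 0.0
17 [280.2 208.6] y,z -0.0026 0.0896 joint mod 90deg 0.36
25 [249.3 250.8] y,z -0.0928 -0.0094 joint mod 90deg 0.288
16 [286.1 264.4] y,z 0.0058 -0.0992 joint mod 90deg 0.33
```

View pics/s5.png

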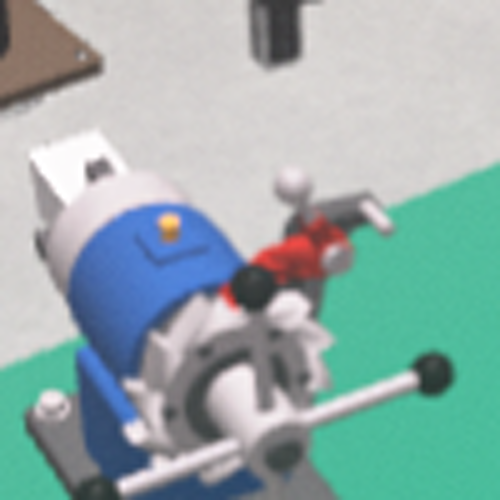

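The pawl is down on the wheel, with its arm at (290,255) and its ball at (293,185). Now back to the star's top ball, pushing slowly towards the stop.

```bash
python3 -m pendant '{"dp":[[1,-2,0],[2,-4.5,0],[3,-7,0],[3.5,-8.6,0],[3.5,-8.6,-3],[3.5,-8.6,-6],[3.5,-8.6,-9.8],[3.5,-8.6,-9.8],[3.55,-8.2,-9.8],[3.6,-7.8,-9.8],[3.65,-7.4,-9.8],[3.7,-7,-9.8],[3.75,-6.6,-9.8],[3.8,-6.2,-9.8],[3.85,-5.9,-9.8],[3.85,-5.7,-9.8],[3.85,-5.7,-9.8]],"rotation":[[0,0,0],[0,0,0],[0,0,0],[0,0,0],[0,0,0],[0,0,0],[0,0,0],[0,0,0],[0,0,0],[0,0,0],[0,0,0],[0,0,0],[0,0,0],[0,0,0],[0,0,0],[0,0,0],[0,0,0]]}'
python3 star.py
```

```text
time_s: 14.8
tool_pos: [0.636, -0.1348, 0.1871]
orientation: [0.0, 0.754, 0.657, 0.0]
contact_force: [0.8, -2.0, 0.6]
width: -0.003
grasp_force: 1.1
27 [284.9 207.3] y,z 0.0101 0.0892 joint mod 90deg 0.501
24 [248.8 248.1] y,z -0.0933 -0.0002 joint mod 90deg 0.386
```

```bash
python3 -m pendant '{"dp":[[0,0.2,0],[0.05,0.4,0],[0.05,0.5,0],[0.05,0.5,0]],"rotation":[[0,0,0],[0,0,0],[0,0,0],[0,0,0]]}'
python3 -m pendant '{"dp":[[0,0.1,0],[0,0.2,0],[0,0.2,0]],"rotation":[[0,0,0],[0,0,0],[0,0,0]]}'
```

```text
time_s: 15.25
tool_pos: [0.6363, -0.1296, 0.1867]
orientation: [-0.0, 0.754, 0.657, 0.0]
contact_force: [0.5, -2.2, 0.4]
width: 0.001
grasp_force: 1.1
time_s: 15.55
tool_pos: [0.6363, -0.1277, 0.1867]
orientation: [-0.0, 0.754, 0.657, 0.0]
contact_force: [1.7, -2.0, 0.9]
width: 0.002
grasp_force: 1.2
```

Not at the stop yet, the force still being that of friction, so I'll creep on in small steps.

```bash
python3 -m pendant '{"dp":[[0,0.1,0],[0,0.2,0],[0,0.2,0]],"rotation":[[0,0,0],[0,0,0],[0,0,0]]}' | grep -E "pos|contact"
python3 -m pendant '{"dp":[[0,0.1,0],[0,0.1,0]],"rotation":[[0,0,0],[0,0,0]]}'| grep -E "pos|contact"
python3 star.py; python3 look.py s6
```

```text
tool_pos: [0.6364, -0.1265, 0.1868]
contact_force: [1.6, -4.7, 0.9]
tool_pos: [0.6365, -0.1263, 0.1868]
contact_force: [1.8, -5.9, -0.2]
23 [288.  206.6] y,z 0.0187 0.0883 joint mod 90deg 0.597
9 [316.2 232. ] y,z 0.098 -0.0231 joint mod 90deg 0.62
23 [248.8 245.3] y,z -0.0925 0.0086 joint mod 90deg 0.481
15 [280.6 266.6] y,z -0.0104 -0.0998 joint mod 90deg 0.492
```

View pics/s6.png

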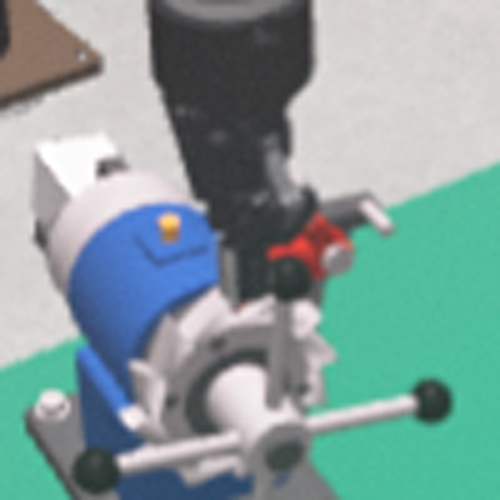

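The TCP has stalled with force rising, so the wheel is on the stop at about 0.52. I'll press slightly to make it snug, then retreat and check.

```bash
python3 -m pendant '{"dp":[[0,0.1,0],[0,0.15,0],[0,0.15,0]],"rotation":[[0,0,0],[0,0,0],[0,0,0]]}' | grep -E "pos|contact"
python3 -m pendant '{"dp":[[0,-0.4,0],[0,-1,0],[-0.3,-2.5,0],[-0.5,-4,0],[-0.5,-4,4],[-0.5,-4,8],[-0.5,-4,12],[-1,-8,14],[-1,-12,14],[-1,-15,14],[-1,-15,14],[-1,-15,14]],"rotation":[[0,0,0],[0,0,0],[0,0,0],[0,0,0],[0,0,0],[0,0,0],[0,0,0],[0,0,0],[0,0,0],[0,0,0],[0,0,0],[0,0,0]]}'| grep -E "time|pos|contact"
python3 star.py; python3 look.py s7
```

```text
tool_pos: [0.6365, -0.1261, 0.1868]
contact_force: [1.7, -9.2, -0.1]
time_s: 17.65
tool_pos: [0.6256, -0.2744, 0.3261]
contact_force: [0.1, 0.5, -0.6]
21 [287.  207.1] y,z 0.0159 0.0876 joint mod 90deg 0.568
9 [316.4 231.7] y,z 0.0986 -0.0223 joint mod 90deg 0.61
30 [248.8 244.9] y,z -0.0923 0.0098 joint mod 90deg 0.494
25 [279.8 266.3] y,z -0.0126 -0.0979 joint mod 90deg 0.516
```

View pics/s7.png

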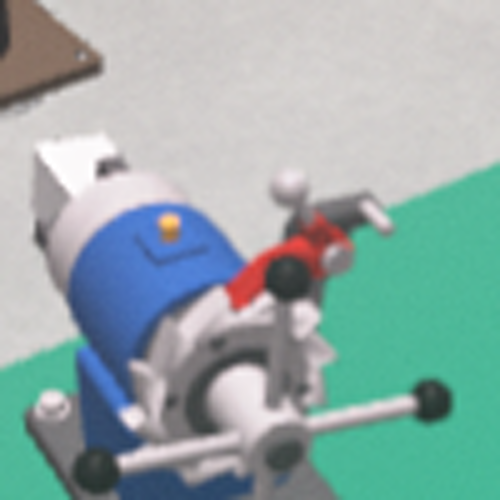

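The pawl ball is back at (290,187), where it stood with the pawl down at the start. The wheel is one notch on and the robot is clear, so I'll hand in.

```bash
python3 -c "
from station import *
print(sign_off())"
```

```text
the job is handed in; nothing more can be done
None
```

I handed the job in at about 18 s: the last picture shows the wheel one notch back (about 0.52 rad) against its stop, the pawl down and the arm clear. The sign-off gave no verdict, and I didn't re-measure the loose things.

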